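Put the brake pads away under the oil taps

ROBOT

A 6-joint arm with a two-finger parallel gripper is mounted at the origin on the work surface. World frame = base frame: x ahead of the robot, y to its left, z up, the work surface at z = 0. Lengths are in m, angles in rad, forces in N, time in s.
With the tool pointing down it reaches from about 0.375 to 0.9 m from the base axis. Payload 3.1 kg.
Tool frame: the origin (TCP) lies midway between the tips of the shut fingers; the grasp point (between the pads) lies 19 mm behind it (pinch_z is the distance from the TCP to the grasp point, in m); y points along the fingers, z is the direction in which the jaws open and shut, and the axes are right-handed (so a half turn about y gives the same grasp; the last joint's range is limited). The gripper opens to 87 mm and grips with 3 to 60 N. Pads are 19 mm wide; open, the fingers measure 117 mm over their backs; the gripper's body (75 mm by 190 mm) begins 51 mm behind the grasp point.
Start: joints at [1.026, 0.527, 1.433, -0, 1.181, -0.178], TCP at [0.224, 0.583, 0.193] pointing down, gripper open.
Joint ranges: [-3.08, 3.08], [-0.75, 2.2], [0.22, 2.44], [-1.43, 4.57], [0, 2.65], [-2.85, 2.85]. Speed limits (rad/s): [2.79, 2.79, 3.14, 3.14, 3.14, 3.14].

INTERFACE

Orientations are given as a unit quaternion [x, y, z, w].
In Python, from rig import * gives the robot as it stands.
- The arm moves only by the tool drive_tool, never from a script. Its argument "plan" is a list of rows, each a list of 7 numbers: the shift along the tool's x, y, z in mm, then the turn, a rotation vector about the tool's x, y, z in degrees, then the finger opening in mm, from 0 to 87. A call has 1 to 10 rows; each row is the pose to reach, as a shift and turn from the pose commanded when the call began, along the tool's axes at that moment; what a row does not reach only later rows make up. A row lasts 1/10 s, in which the tool goes at most 50 mm and 8.59 degrees, less where a joint would pass 70% of its speed; a pose out of reach is approached as far as the arm can. A call with a gripper value outside its range is refused whole. The fingers move at their own pace and stop on an object; "newtons" is the grip in N (left out, the last holds). Time passes only in rows, so rows that repeat a pose let the fingers close. It gives the time, the measured TCP pose, the force and the opening at its end, in the units of the state.
- get_obs(): the state, without advancing time (a new reading comes with each control period).
- camera(name): name is "side" or "top"; returns the picture (480x640x3 uint8, blue, green, red); there is no depth.
- get_calibration(name): a dict with "fx", "fy", "cx", "cy" (pixels), "origin" and "rotation" of the camera in the world. Camera axes: x right, y down, z forward; pixel columns grow to the right and rows downward; lengths in m; the calibration is good to about 2 mm. A picture is of the moment at which its call begins. get_calibration takes no time and is no camera call.
- hand_in(): hands the job in, once; it reports no verdict.
Trained networks look in the newest picture that a camera, given by its name, has taken for a name from the list of things; names that differ only in an ending like _2 or _b are one class to them, and where a whole thing is asked for, a point or a joint stands for the part that bears it (a point fixed in the world has none). Each returns a list of dicts, best first, with "conf" (0 to 1); they miss things now and then, are a little off and sometimes report something else, mostly with a low value. They report only what shows in the picture. A call takes as long as a camera call. They do not tell look-alikes from the thing itself.
- spot_in(camera, target): "location" ([column, row] in pixels, amid what is visible of it).
- mark_of(camera, target): "location" ([column, row] in pixels: a listed point, or the origin of a listed thing).
The state is a dict: "time": time; "q": joint angles; "joint_velocities": joint speeds; "joint_torque": joint torques, N m; "position": TCP position; "tool_rot": TCP orientation; "ft_force": force on the tool from outside, world axes, zero at the start; "moment": the same for the moment, N m; "grip_width": finger opening in m.
Only numpy, scipy, OpenCV 4.12 (cv2) and the standard library are available. Lean on these libraries where they do the work, as an engineer would, in place of code of your own. Each camera call takes 0.05 s, during which the arm holds its last target. There are 200 camera calls.

TASK

A pair of brake pads has been left on the sloping ledge under the oil tap pipe. Lay it flat on the floor of the open drawer that already holds the same kind of brake pads, without dropping it in, let go, and then slide that drawer fully shut. Leave the other drawer open as it is, and do not knock or shift anything else on the bench.

Things in the scene. Friction and masses are not known exactly. Their poses are not given: they have to be found in the camera images.
- pads_loose: The brake pads to put away: two steel plates with dark friction blocks between them, one rigid stack 106 long (88 without the 22 mm wide ears) x 50 x 32 mm thick, 0.35 to 0.7 kg. Origin: centre of its underside; x its length, y its 50 mm width, z its thickness. It starts in one bay of the ledge, length up the slope, so its z leans 28 degrees from vertical towards the robot.
- pads_stored: An identical pair of brake pads, lying flat in one of the two drawers near the mouth of the housing, its length roughly across the drawer. Origin: centre of its underside; axes as for pads_loose. It shows which drawer to use.
- oil_filter: White round oil filter, 60 mm diameter, 45 mm tall, standing in the other drawer. Origin: centre of its underside. Leave alone.
- carton: Plain brown carton 106 x 58 x 42 mm, lying in the other bay of the ledge. Origin: centre of its underside; x its length (up the slope), z its thickness. Leave alone.
- station: Fixed tap stand. Origin on the bench under the ledge's middle; x away from the robot. The ledge, 310 mm wide, slopes up 28 degrees towards +x; surface 60 mm high at x = 0; a 12 mm lip 54 mm down the slope; ridges 6 mm wide, 14 mm high at y = -152, 0, 152 mm make two bays, middles at y = 76 and -76 mm. Posts 265 mm high at x = 90, y = +-178 mm, with arms forward to the pipe.
- tap_pipe (a point): Middle of the horizontal pipe (36 mm diameter, 370 mm long along the station's y), 245 mm above the bench, straight above the ledge's middle, so the ledge is reached from the robot's side with a leaning tool. Three taps (26 mm diameter) hang 45 mm behind it, down to 70 mm below its axis.
- unit: Fixed low drawer unit, two drawers side by side. Origin on the bench, 34 mm in front of the housing's mouth, on the centreline; x points away from the robot, y left. Housing: x 34 to 284 mm, 360 mm wide, top 84 mm above the bench; a can and a bottle up to 115 mm tall are fixed on its far half. Closed drawer fronts reach from x = 20 to 34 mm.
- drawer0 (a joint): Opening of the left (+y) drawer in m: 0 fully shut, 0.2 fully open; drawers slide out towards the unit's -x.
- drawer1 (a joint): Opening of the right (-y) drawer in m, likewise.
- drawer0_floor (a point): Middle of the front edge of the inner floor of the left drawer (moves with it), 18 mm above the bench; axes as for the unit. The inside runs from x = 0 to 220 mm and y = -75 to 75 mm; side walls 4 mm thick, 36 mm high above the floor; front panel from x = -18 to -4 mm, its top 52 mm above the floor.
- drawer1_floor (a point): The same point of the right drawer.
- drawer0_pull (a point): Middle of the outer face of the pull ledge of the left drawer: a dark bar 90 mm wide (y), 12 mm high, standing 14 mm out of the front panel, 60 mm above the bench. Push here towards +x to shut it.
- drawer1_pull (a point): The same point of the right drawer.
- jug: Aluminium pouring jug, 100 mm diameter at the foot, 120 mm tall, handle to its +y reaching 79 mm from the middle, standing between the robot and the ledge. Origin: centre of its underside. Leave alone.
- funnel: Black funnel standing mouth down, 100 mm diameter, 85 mm tall, between the robot and the ledge. Origin: centre of its underside. Leave alone.
- wrench: Steel wrench 200 mm long lying on top of the drawer unit. Leave alone.
- torch: Hand torch 145 mm long, 36 mm across its head, lying on the bench near the middle. Origin: under its middle. Leave alone.
Things that resemble listed ones, but are neither listed nor needed, are in the scene too. Leave any green look-alike of the pads_stored alone.

How it is judged:
On the way, in this order (a step that is already met when the one before it is completed fails the run):
1. the pads are lifted off the ledge in the gripper (contact force between the fingers and pads_loose above 1 N and distance of pads_loose from where it was at the start of the episode above 0.06 m), for 0.1 s.
2. the pads lie flat and let go on the floor of the drawer with the stored pads, which still stands open (((x of pads_loose in the frame of drawer0_floor between 0.004 and 0.216 m and y of pads_loose in the frame of drawer0_floor between -0.073 and 0.073 m and z of pads_loose in the frame of drawer0_floor between -0.006 and 0.008 m and angle between each of pads_loose, pads_stored's own z axis and vertical below 0.12 rad and x of pads_stored in the frame of drawer0_floor between 0.004 and 0.216 m and y of pads_stored in the frame of drawer0_floor between -0.073 and 0.073 m and z of pads_stored in the frame of drawer0_floor between -0.006 and 0.008 m and contact force between the fingers and pads_loose below 0.2 N and value of joint drawer0 above 0.1 m) or (x of pads_loose in the frame of drawer1_floor between 0.004 and 0.216 m and y of pads_loose in the frame of drawer1_floor between -0.073 and 0.073 m and z of pads_loose in the frame of drawer1_floor between -0.006 and 0.008 m and angle between each of pads_loose, pads_stored's own z axis and vertical below 0.12 rad and x of pads_stored in the frame of drawer1_floor between 0.004 and 0.216 m and y of pads_stored in the frame of drawer1_floor between -0.073 and 0.073 m and z of pads_stored in the frame of drawer1_floor between -0.006 and 0.008 m and contact force between the fingers and pads_loose below 0.2 N and value of joint drawer1 above 0.1 m))), for 0.2 s.
At the end, for the whole second after the job is handed in: Both pairs of brake pads lie flat (within 7 degrees, undersides within 8 mm of the drawer floor) in the same drawer, at rest and let go; that drawer is shut to within 6 mm; the other drawer is still open by more than 150 mm (((x of pads_loose in the frame of drawer0_floor between 0.004 and 0.216 m and y of pads_loose in the frame of drawer0_floor between -0.073 and 0.073 m and z of pads_loose in the frame of drawer0_floor between -0.006 and 0.008 m and angle between each of pads_loose, pads_stored's own z axis and vertical below 0.12 rad and x of pads_stored in the frame of drawer0_floor between 0.004 and 0.216 m and y of pads_stored in the frame of drawer0_floor between -0.073 and 0.073 m and z of pads_stored in the frame of drawer0_floor between -0.006 and 0.008 m and contact force between the fingers and pads_loose below 0.2 N and value of joint drawer0 below 0.006 m and value of joint drawer1 above 0.15 m and linear speed of each of pads_loose, pads_stored below 0.02 m/s) or (x of pads_loose in the frame of drawer1_floor between 0.004 and 0.216 m and y of pads_loose in the frame of drawer1_floor between -0.073 and 0.073 m and z of pads_loose in the frame of drawer1_floor between -0.006 and 0.008 m and angle between each of pads_loose, pads_stored's own z axis and vertical below 0.12 rad and x of pads_stored in the frame of drawer1_floor between 0.004 and 0.216 m and y of pads_stored in the frame of drawer1_floor between -0.073 and 0.073 m and z of pads_stored in the frame of drawer1_floor between -0.006 and 0.008 m and contact force between the fingers and pads_loose below 0.2 N and value of joint drawer1 below 0.006 m and value of joint drawer0 above 0.15 m and linear speed of each of pads_loose, pads_stored below 0.02 m/s))); the robot touches nothing.
It fails at once if the carton on the ledge is shifted by more than 30 mm (distance of carton from where it was at the start of the episode above 0.03 m).
It fails at once if the oil filter in the other drawer is shifted by more than 30 mm (distance of oil_filter from where it was at the start of the episode above 0.03 m).
It fails at once if the jug or the funnel is shifted by more than 30 mm (distance of any of jug, funnel from where it was at the start of the episode above 0.03 m).
It fails at once if the wrench or the torch is shifted by more than 30 mm (distance of any of wrench, torch from where it was at the start of the episode above 0.03 m).
It fails at once if the pads are let go in mid-air, more than 45 mm above the drawer floor, once off the ledge (contact force between the fingers and pads_loose below 0.2 N and distance of pads_loose from where it was at the start of the episode above 0.1 m and z of pads_loose in the frame of drawer0_floor above 0.045 m and z of pads_loose in the frame of drawer1_floor above 0.045 m).
It also fails if it takes over 54 s, if anything falls off the work surface, if the arm or the gripper's body presses on something with over 40 N, if the wrist force passes 120 N, or if a joint passes its speed limit or range.

## Working session

There is one attempt and no reset: what is moved stays moved. The work goes in short steps, Python scripts to look and compute and a tool call to move; the robot and the scene stay as the last step left them, time stands still between calls to the robot, and variables do not carry over. Pictures are saved under pics/ and viewed, about 8 in all and at most 12, crops included, and the job is handed in when it is done.

Besides the shell and the picture viewer there is one more tool, called as a command line: name --pt "numbers of a row" for each row, then --argument value for the rest. drive_tool: Moves the arm, as the interface text tells. Its arguments: {"type":"object","properties":{"plan":{"type":"array","items":{"type":"array","items":{"type":"number"}}},"newtons":{"type":"number"}},"required":["plan"]}

```bash
ls; mkdir -p pics
cat > h.py <<'E'
from rig import *
import numpy as np, cv2
from scipy.spatial.transform import Rotation as R
def ray(c,px):
    k=get_calibration(c); d=np.array([(px[0]-k['cx'])/k['fx'],(px[1]-k['cy'])/k['fy'],1.]); Rm=np.array(k['rotation'])
    if Rm.shape!=(3,3): Rm=R.from_quat(Rm).as_matrix()
    return np.array(k['origin']),Rm@d
def atz(c,px,z):
    o,d=ray(c,px); return o+d*(z-o[2])/d[2]
def tri(p1,p2,c1='side',c2='top'):
    A=np.zeros((3,3));b=np.zeros(3)
    for c,p in((c1,p1),(c2,p2)):
        o,d=ray(c,p); d=d/np.linalg.norm(d); M=np.eye(3)-np.outer(d,d); A+=M;b+=M@o
    return np.linalg.solve(A,b)
def proj(c,P):
    k=get_calibration(c); Rm=np.array(k['rotation'])
    if Rm.shape!=(3,3): Rm=R.from_quat(Rm).as_matrix()
    v=Rm.T@(np.array(P)-np.array(k['origin'])); return np.array([k['fx']*v[0]/v[2]+k['cx'],k['fy']*v[1]/v[2]+k['cy']])
E
python3 - <<'E'
from h import *
np.set_printoptions(precision=3,suppress=True)
print(get_obs())
for c in('side','top'):
    cv2.imwrite(f'pics/{c}0.png',camera(c)); print(c,get_calibration(c))
    for t in ['pads_loose','pads_stored','oil_filter','carton','station','tap_pipe','unit','drawer0_floor','drawer1_floor','drawer0_pull','drawer1_pull','jug','funnel','wrench','torch']:
        print(t,[(np.round(r['location'],1).tolist(),round(r['conf'],2)) for r in mark_of(c,t)][:4])
E
```

```text
pics
{'time': 0.0, 'q': array([ 1.025,  0.528,  1.434, -0.   ,  1.181, -0.179]), 'joint_velocities': array([ 0.   , -0.001, -0.   , -0.001, -0.001, -0.001]), 'joint_torque': array([ -0.001, -44.005, -17.659,   0.063,   0.058,  -0.   ]), 'position': array([0.224, 0.583, 0.192]), 'tool_rot': array([ 0.696, -0.129,  0.129, -0.695]), 'ft_force': array([-0.072,  0.533,  0.089]), 'moment': array([ 0.008, -0.058, -0.027]), 'grip_width': 0.08687336895630637}
side {'fx': 520.2235331696994, 'fy': 520.2235331696994, 'cx': 325.51343728461904, 'cy': 246.12885637500636, 'origin': array([ 0.437, -0.838,  1.075]), 'rotation': array([ 0.935, -0.069,  0.03 , -0.347])}
pads_loose [([325.5, 171.1], 0.65)]
pads_stored [([359.5, 476.9], 0.95), ([265.1, 478.5], 0.62), ([377.4, 384.9], 0.6)]
oil_filter [([368.5, 317.7], 0.7)]
carton [([340.6, 205.8], 0.88)]
station []
tap_pipe [([334.0, 133.7], 0.66)]
unit [([360.4, 359.0], 0.79)]
drawer0_floor [([291.8, 323.3], 0.88)]
drawer1_floor [([296.0, 391.9], 0.82)]
drawer0_pull [([332.0, 201.1], 0.66), ([276.6, 314.5], 0.58)]
drawer1_pull [([282.7, 387.9], 0.86)]
j
[... 426 characters left out ...]
.2, 336.3], 0.85), ([432.5, 236.0], 0.82), ([504.7, 260.4], 0.81)]
oil_filter [([365.1, 227.0], 0.92), ([167.5, 237.8], 0.56)]
carton [([222.5, 225.3], 0.9)]
station [([199.9, 233.7], 0.57), ([366.1, 312.6], 0.41), ([437.3, 311.7], 0.34), ([396.5, 185.2], 0.26)]
tap_pipe [([174.7, 213.8], 0.93)]
unit [([398.8, 243.9], 0.71)]
drawer0_floor [([361.5, 296.8], 0.88)]
drawer1_floor [([434.8, 299.9], 0.56)]
drawer0_pull [([364.8, 312.3], 0.58)]
drawer1_pull [([435.3, 313.7], 0.87), ([399.0, 239.9], 0.66), ([200.1, 236.3], 0.23)]
jug [([245.1, 297.9], 0.85), ([199.9, 233.6], 0.28)]
funnel [([185.6, 313.5], 0.95), ([167.8, 236.9], 0.28)]
wrench [([395.2, 184.6], 0.68)]
torch [([293.8, 261.1], 0.74)]
```

View pics/side0.png

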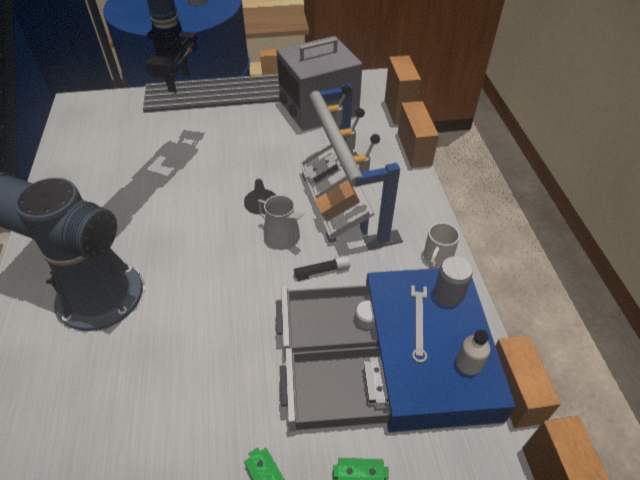

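View pics/top0.png

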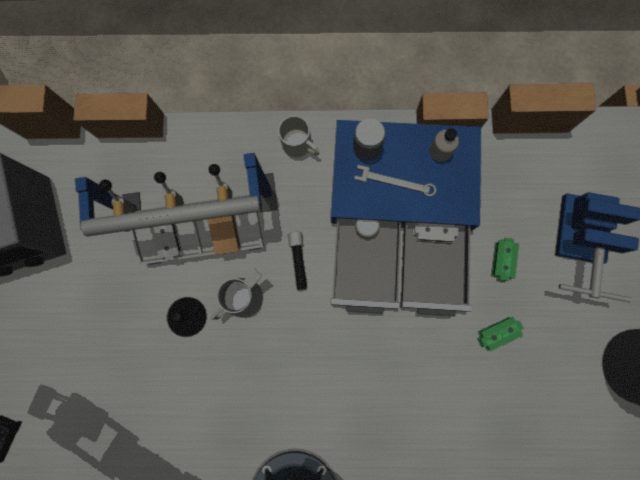

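Run:
```python
from h import *
np.set_printoptions(precision=3,suppress=True)
z=lambda n,c,p,h:print(n,c,atz(c,p,h))
print('tri loose',tri((325.5,171.1),(168.1,235.1)),'carton',tri((340.6,205.8),(222.5,225.3)),'pipe',tri((334,133.7),(174.7,213.8)))
print('stored',tri((377.4,384.9),(432.5,236)))
for c,p in(('side',(360.4,359)),('top',(398.8,243.9))): z('unit',c,p,0)
for c,p in(('side',(291.8,323.3)),('top',(361.5,296.8))): z('d0f',c,p,.018)
for c,p in(('side',(296,391.9)),('top',(434.8,299.9))): z('d1f',c,p,.018)
for c,p in(('side',(276.6,314.5)),('top',(364.8,312.3))): z('d0p',c,p,.06)
for c,p in(('side',(282.7,387.9)),('top',(435.3,313.7))): z('d1p',c,p,.06)
for c,p in(('side',(281.7,232.1)),('top',(245.1,297.9))): z('jug',c,p,0)
for c,p in(('side',(262.7,201)),('top',(185.6,313.5))): z('funnel',c,p,0)
for c,p in(('side',(317.3,274.8)),('top',(293.8,261.1))): z('torch',c,p,0)
z('station','top',(199.9,233.7),0)
```

```text
tri loose [0.62  0.309 0.066] carton [0.645 0.18  0.047] pipe [0.63  0.23  0.258]
stored [ 0.628 -0.349  0.016]
unit side [ 0.612 -0.273  0.   ]
unit top [ 0.605 -0.265  0.   ]
d0f side [ 0.466 -0.165  0.018]
d0f top [ 0.47  -0.166  0.018]
d1f side [ 0.456 -0.339  0.018]
d1f top [ 0.462 -0.347  0.018]
d0p side [ 0.433 -0.163  0.06 ]
d0p top [ 0.431 -0.171  0.06 ]
d1p side [ 0.429 -0.346  0.06 ]
d1p top [ 0.427 -0.338  0.06 ]
jug side [0.471 0.147 0.   ]
jug top [0.47  0.128 0.   ]
funnel side [0.428 0.278 0.   ]
funnel top [0.431 0.278 0.   ]
torch side [ 0.548 -0.016  0.   ]
torch top [0.563 0.005 0.   ]
station top [0.636 0.249 0.   ]
```

The pads lie in the left bay of the ledge (side ≈(322,168), top ≈(168,240)). The carton is in the right bay, and drawer1 holds the stored pads (side ≈(375,382)). The jug and funnel stand in front of the ledge. Next I'll fit the station and drawer yaw and draw a model overlay.

```bash
cat > m.py <<'E'
from h import *
s,c=np.sin(np.radians(28)),np.cos(np.radians(28))
def T(x,y,yaw): 
    Rz=R.from_euler('z',yaw,degrees=True)
    return lambda P: Rz.apply(P)+[x,y,0]
def slope(u,y,n): return np.array([u*c-n*s,y,.06+u*s+n*c])
def poly(im,cam,pts,col,sc,off):
    q=np.array([(proj(cam,p)-off)*sc for p in pts]); cv2.polylines(im,[np.round(q*16).astype(np.int32)],True,col,1,cv2.LINE_AA,4)
E
python3 - <<'E'
from m import *
np.set_printoptions(precision=4,suppress=True)
# pipe ends (axis) in top image at z=.245
a=atz('top',(88,227),.245);b=atz('top',(256,203),.245);print('pipe',a,b,np.linalg.norm(a-b),(a+b)/2)
d=a-b; yaw=np.degrees(np.arctan2(-d[0],d[1])); print('yaw',yaw)
mid=(a+b)/2
# unit
pl=[atz('top',p,.084) for p in((332,217),(479,222),(481,127),(337,122))];print(np.array(pl))
e=pl[0]-pl[1];print('unit yaw',np.degrees(np.arctan2(-e[0],e[1])),(pl[0]+pl[1])/2,np.linalg.norm(e))
fr=T(mid[0],mid[1],yaw)
out=[]
for cam,off,sc in(('top',(120,190),4),('side',(270,90),4)):
    im=cv2.imread(f'pics/{cam}0.png'); im=cv2.resize(im[off[1]:off[1]+110,off[0]:off[0]+150] if cam=='top' else im[off[1]:off[1]+140,off[0]:off[0]+150],None,fx=sc,fy=sc,interpolation=cv2.INTER_CUBIC)
    im=cv2.convertScaleAbs(im,alpha=1.5)
    poly(im,cam,[fr(slope(u,y,0)) for u,y in((-.054,-.155),(-.054,.155),(.06,.155),(.06,-.155))],(0,255,255),sc,off)
    for y0,col in((.076,(0,255,0)),):
      for n in(0,.032):
        poly(im,cam,[fr(slope(u,y0+v,n)) for u,v in((-.053,-.025),(-.053,.025),(.053,.025),(.053,-.025))],col,sc,off)
    out.append(im)
im=np.zeros((560,1200,3),np.uint8); im[:440,:600]=out[0]; im[:560,600:]=out[1]
cv2.imwrite('pics/fit1.png',cv2.resize(im,(800,373),interpolation=cv2.INTER_AREA))
cv2.imwrite('pics/fit_side.png',out[1])
E
```

```text
pipe [0.6081 0.4157 0.245 ] [0.6564 0.0641 0.245 ] 0.35493422259304347 [0.6322 0.2399 0.245 ]
yaw 7.825296210523733
[[ 0.6593 -0.0941  0.084 ]
 [ 0.6441 -0.4465  0.084 ]
 [ 0.8839 -0.4648  0.084 ]
 [ 0.9015 -0.1082  0.084 ]]
unit yaw -2.47605560289037 [ 0.6517 -0.2703  0.084 ] 0.35272005619279534
```

View pics/fit1.png

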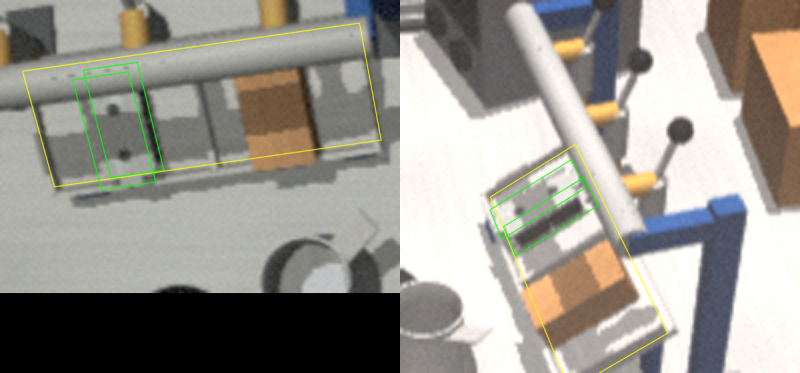

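The fit is good to about 5 mm: station yaw ≈7.8°, unit yaw ≈-2.5°, and the dark side of the pads sits at display (515–583, 205–245). I'll compute the standoff move next.

```bash
cat >> m.py <<'E'
def move(P,y,z,cur=None):
    """tool shift (mm) and turn (deg) to TCP P, approach y, jaw z"""
    o=get_obs(); p=o['position']; Rc=R.from_quat(o['tool_rot'])
    best=None
    for sg in(1,-1):
        zz=sg*np.array(z); M=np.c_[np.cross(y,zz),y,zz]; r=(Rc.inv()*R.from_matrix(M)).as_rotvec(degrees=True)
        if best is None or np.linalg.norm(r)<np.linalg.norm(best): best=r
    print('shift',np.round(Rc.inv().apply(np.array(P)-p)*1000,1),'turn',np.round(best,2),'|turn|',round(np.linalg.norm(best),1))
ST=(.6322,.2399,7.8); fr=T(*ST); Rs=R.from_euler('z',ST[2],degrees=True)
yl=Rs.apply([s,0,-c]); zl=Rs.apply([0,1,0])
E
python3 - <<'E'
from m import *
np.set_printoptions(precision=4,suppress=True)
P=fr(slope(0,.075,.2)); print(P); move(P,yl,zl)
o=get_obs(); print(R.from_quat(o['tool_rot']).as_matrix())
off=(140,205);sc=10
im=cv2.imread('pics/top0.png')[205:265,140:190]; a=cv2.convertScaleAbs(cv2.resize(im,None,fx=8,fy=8,interpolation=cv2.INTER_CUBIC),alpha=1.7)
im=cv2.imread('pics/side0.png')[140:200,300:350]; b=cv2.convertScaleAbs(cv2.resize(im,None,fx=8,fy=8,interpolation=cv2.INTER_CUBIC),alpha=1.3)
cv2.imwrite('pics/zoom.png',np.hstack([a,b]))
E
```

```text
[0.529  0.3015 0.2366]
shift [ 385.7  -43.7 -153.9] turn [  7.04 -28.23 -27.4 ] |turn| 40.0
[[ 0.9335  0.      0.3586]
 [-0.3586 -0.      0.9335]
 [ 0.     -1.     -0.    ]]
```

View pics/zoom.png

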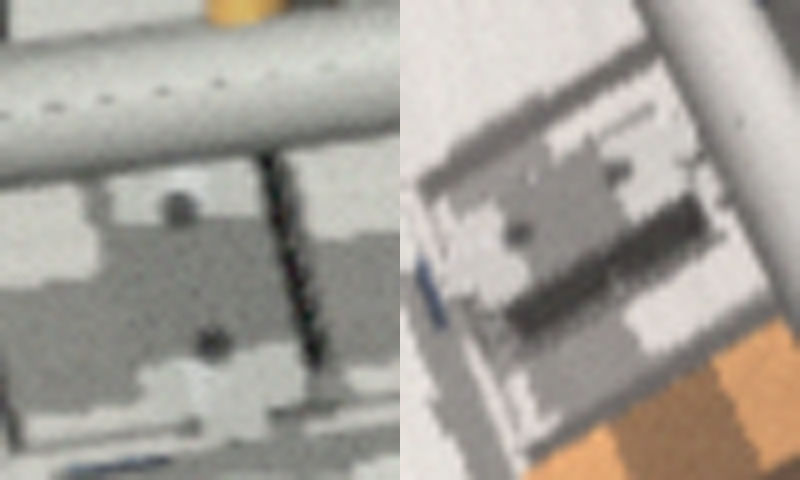

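Both holes of the pads' top plate show clearly: top view px (162.5,231.2) and (166.6,247.9), side view (314.6,169) and (327.1,161.5). I'll move to standoff and triangulate them.

drive_tool --pt "100 -60 -40 1.8 -7 -6.9 87" --pt "193 -70 -77 3.5 -14.1 -13.7 87" --pt "290 -60 -115 5.3 -21.2 -20.6 87" --pt "386 -44 -154 7 -28.2 -27.4 87" --pt "386 -44 -154 7 -28.2 -27.4 87" --pt "386 -44 -154 7 -28.2 -27.4 87" --pt "386 -44 -154 7 -28.2 -27.4 87" --pt "386 -44 -154 7 -28.2 -27.4 87" --pt "386 -44 -154 7 -28.2 -27.4 87" --pt "386 -44 -154 7 -28.2 -27.4 87"

```text
time: 2.6
position: [0.5321, 0.2987, 0.2374]
tool_rot: [-0.673, -0.216, -0.127, 0.696]
ft_force: [0.2, -0.1, 0.5]
grip_width: 0.087
```

Run:
```python
from m import *
np.set_printoptions(precision=4,suppress=True)
lo=tri((314.6,169),(166.6,247.9)); hi=tri((327.1,161.5),(162.5,231.2))
inv=lambda P: Rs.inv().apply(P-np.array([ST[0],ST[1],0]))
for P in(lo,hi,(lo+hi)/2):
    q=inv(P); u=q[0]*c+(q[2]-.06)*s; n=-q[0]*s+(q[2]-.06)*c
    print(P,'u',u,'y',q[1],'n',n)
print('pad yaw',np.degrees(np.arctan2((hi-lo)[1],(hi-lo)[0])),np.linalg.norm(hi-lo))
q=slope(0,.076,.032)
```

```text
[0.5869 0.3061 0.0802] u -0.022235352456234758 y 0.07169916661269896 n 0.034673880755407865
[0.6242 0.311  0.0996] u 0.020176352554330285 y 0.07156945727972347 n 0.03415697012922694
[0.6056 0.3086 0.0899] u -0.001029499950952287 y 0.07163431194621123 n 0.03441542544231742
pad yaw 7.602818508072823 0.04241505325954109
```

Run:
```python
from m import *
for n in(.065,.007): move(fr(slope(-.002,.0716,n)),yl,zl)
```

```text
shift [ -5.  134.4   0.2] turn [ 0.17 -0.3   0.08] |turn| 0.4
shift [ -5.1 192.4   0.3] turn [ 0.17 -0.3   0.08] |turn| 0.4
```

drive_tool --pt "-5 30 0 0 0 0 87" --pt "-5 60 0 0 0 0 87" --pt "-5 90 0 0 0 0 87" --pt "-5 115 0 0 0 0 87" --pt "-5 134 0 0 0 0 87" --pt "-5 134 0 0 0 0 87" --pt "-5 134 0 0 0 0 87"

```text
time: 3.3
position: [0.5862, 0.3097, 0.116]
tool_rot: [-0.673, -0.217, -0.123, 0.696]
ft_force: [-0.2, 0.0, 0.4]
grip_width: 0.087
```

Run:
```python
from m import *
a=camera('side')[110:230,240:400]; cv2.imwrite('pics/pre.png',cv2.convertScaleAbs(cv2.resize(a,None,fx=4,fy=4,interpolation=cv2.INTER_CUBIC),alpha=1.2))
move(fr(slope(-.002,.0716,.007)),yl,zl)
```

```text
shift [ 3.  60.  -3.8] turn [0.01 0.02 0.  ] |turn| 0.0
```

View pics/pre.png

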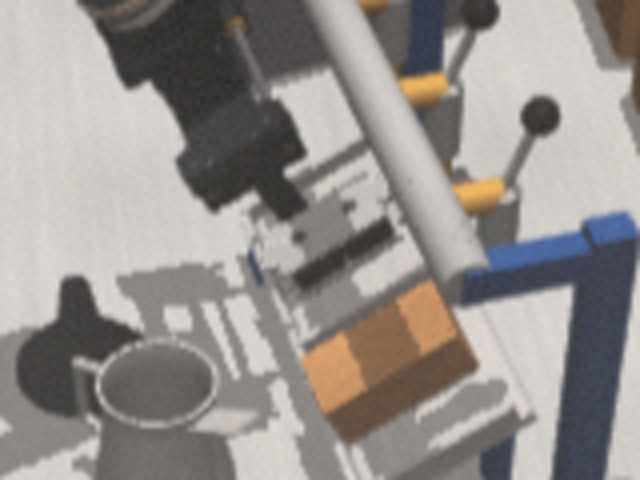

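The gripper hangs over the pads (holes at display (300,237) and (348,205)), well clear of the pipe and carton. I'll go on down with a small correction.

drive_tool --pt "2 15 -2 0 0 0 87" --pt "2 25 -2 0 0 0 87" --pt "2 30 -2 0 0 0 87" --pt "2 30 -2 0 0 0 87" --pt "2 30 -2 0 0 0 87"

```text
time: 3.85
position: [0.603, 0.309, 0.0903]
tool_rot: [-0.673, -0.217, -0.124, 0.696]
ft_force: [-0.3, -0.5, -0.0]
grip_width: 0.087
```

Run:
```python
from m import *
move(fr(slope(-.002,.0716,.007)),yl,zl)
```

```text
shift [ 1.  29.  -0.8] turn [ 0.06 -0.03 -0.04] |turn| 0.1
```

drive_tool --pt "1 12 -1 0 0 0 87" --pt "1 22 -1 0 0 0 87" --pt "1 28 -1 0 0 0 87" --pt "1 28 -1 0 0 0 87"

```text
time: 4.25
position: [0.6171, 0.3098, 0.0649]
tool_rot: [-0.674, -0.216, -0.124, 0.696]
ft_force: [-0.7, -0.6, -0.8]
grip_width: 0.0872
```

drive_tool --pt "0 0 0 0 0 0 45" --pt "0 0 0 0 0 0 45" --pt "0 0 0 0 0 0 45" --pt "0 0 0 0 0 0 40" --pt "0 0 0 0 0 0 40" --pt "0 0 0 0 0 0 40" --pt "0 0 0 0 0 0 40" --pt "0 0 0 0 0 0 40" --newtons 35

```text
time: 5.05
position: [0.6171, 0.3101, 0.0664]
tool_rot: [-0.673, -0.217, -0.124, 0.696]
ft_force: [0.1, 0.2, -0.3]
grip_width: 0.0411
```

The opening of 41 mm is unexpected, so I'll command the fingers further and check.

drive_tool --pt "0 0 0 0 0 0 36" --pt "0 0 0 0 0 0 32" --pt "0 0 0 0 0 0 30" --pt "0 0 0 0 0 0 30"

```text
time: 5.45
position: [0.6171, 0.3101, 0.0664]
tool_rot: [-0.673, -0.217, -0.124, 0.696]
ft_force: [-0.1, -0.4, 1.0]
grip_width: 0.0306
```

Run:
```python
from m import *
a=camera('side')[120:220,260:380]; a=cv2.resize(a,None,fx=5,fy=5,interpolation=cv2.INTER_CUBIC)
cv2.imwrite('pics/grip.png',cv2.convertScaleAbs(a,alpha=1.3)); move(fr(slope(-.002,.0716,.007)),yl,zl)
```

```text
shift [-0.2  1.1  0. ] turn [ 0.04 -0.03 -0.01] |turn| 0.1
```

View pics/grip.png

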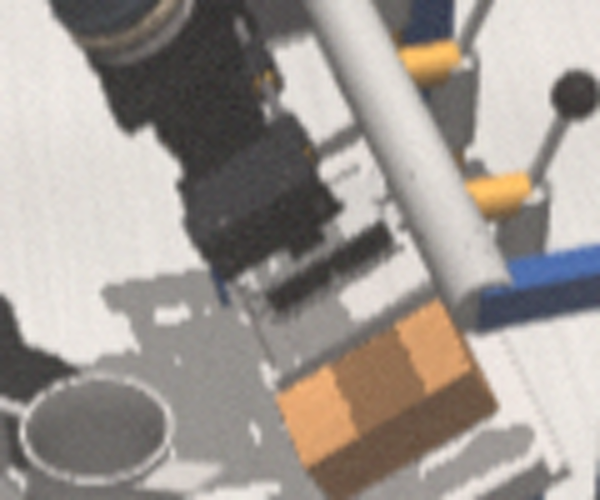

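Run:
```python
from m import *
np.set_printoptions(precision=1,suppress=True)
o=get_obs(); p=o['position']; M=R.from_quat(o['tool_rot']).as_matrix(); print(o['grip_width'])
off=np.array((260,120))
im=camera('side')[120:220,260:380]; im=cv2.convertScaleAbs(cv2.resize(im,None,fx=6,fy=6,interpolation=cv2.INTER_CUBIC),alpha=1.3)
w=o['grip_width']/2
def box(x0,x1,y0,y1,z0,z1,col):
    for yy in(y0,y1): poly(im,'side',[p+M@[a,yy,b] for a,b in((x0,z0),(x1,z0),(x1,z1),(x0,z1))],col,6,off)
box(-.0095,.0095,-.07,0,w,w+.015,(0,0,255)); box(-.0095,.0095,-.07,0,-w-.015,-w,(255,0,0)); box(-.0375,.0375,-.12,-.07,-.095,.095,(0,255,255))
for n in(.0,.032): poly(im,'side',[fr(slope(u-.001,.0716+v,n)) for u,v in((-.044,-.025),(-.044,.025),(.044,.025),(.044,-.025))],(0,255,0),6,off)
t=camera('top')[190:280,110:220]; off=np.array((110,190)); sd=im
im=cv2.convertScaleAbs(cv2.resize(t,None,fx=6,fy=6,interpolation=cv2.INTER_CUBIC),alpha=1.7)
t=im
def poly2(pts,col):poly(t,'top',pts,col,6,off)
for yy in(-.07,0):
  for z0,z1,col in((w,w+.015,(0,0,255)),(-w-.015,-w,(255,0,0))): poly2([p+M@[a,yy,b] for a,b in((-.0095,z0),(.0095,z0),(.0095,z1),(-.0095,z1))],col)
cv2.imwrite('pics/dbg.png',cv2.resize(np.hstack([np.pad(sd,((0,0),(0,0),(0,0))),np.pad(t,((0,60),(0,0),(0,0)))]),(800,int(600*800/(720+660))),interpolation=cv2.INTER_AREA))
```

```text
0.030173085344408396
```

View pics/dbg.png

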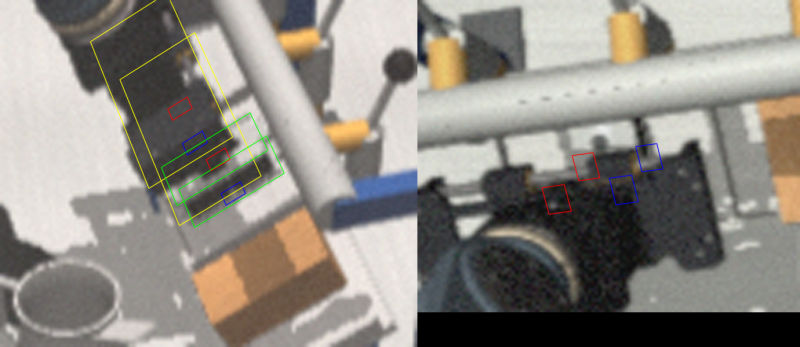

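Run:
```python
from m import *
np.set_printoptions(precision=1,suppress=True)
o=get_obs(); M=R.from_quat(o['tool_rot']).as_matrix()
print('start tcp side',proj('side',(.224,.583,.193)),proj('side',(.224,.583,.263)))
p=np.array([.5862,.3097,.116])
im=cv2.imread('pics/pre.png'); off=np.array((240,110))
for back in(0,.07): 
  for z0,z1,col in((.0435,.0585,(0,0,255)),(-.0585,-.0435,(255,0,0))):
    poly(im,'side',[p+M@[a,-back,b] for a,b in((-.0095,z0),(.0095,z0),(.0095,z1),(-.0095,z1))],col,4,off)
for back in(.07,.14): poly(im,'side',[p+M@[a,-back,b] for a,b in((-.0375,-.095),(.0375,-.095),(.0375,.095),(-.0375,.095))],(0,255,255),4,off)
s0=cv2.imread('pics/side0.png')[0:120,110:270]; s0=cv2.resize(s0,None,fx=4,fy=4,interpolation=cv2.INTER_CUBIC)
p=np.array([.224,.583,.193]);M=R.from_quat([.696,-.129,.129,-.695]).as_matrix()
for back in(0,.07): 
  for z0,z1,col in((.0435,.0585,(0,0,255)),(-.0585,-.0435,(255,0,0))):
    poly(s0,'side',[p+M@[a,-back,b] for a,b in((-.0095,z0),(.0095,z0),(.0095,z1),(-.0095,z1))],col,4,np.array((110,0)))
for back in(.07,.14): poly(s0,'side',[p+M@[a,-back,b] for a,b in((-.0375,-.095),(.0375,-.095),(.0375,.095),(-.0375,.095))],(0,255,255),4,np.array((110,0)))
cv2.imwrite('pics/dbg2.png',cv2.resize(np.hstack([im,cv2.convertScaleAbs(s0,alpha=1.5)]),(800,300),interpolation=cv2.INTER_AREA))
```

```text
start tcp side [182.   91.3] [177.2  70.1]
```

View pics/dbg2.png

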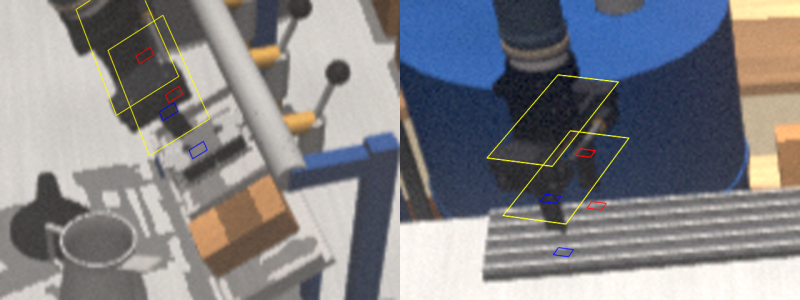

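The overlays show the fingertips, and the whole gripper, about 26–30 mm further back along the tool axis than the reported TCP. This holds in both the start and pre-grasp pictures, with no sideways error. So the fingers closed above the pads without touching them. I'll back off, open, and go deeper while watching the force.

drive_tool --pt "0 -15 0 0 0 0 30" --pt "0 -15 0 0 0 0 87" --pt "0 -15 0 0 0 0 87" --pt "0 -15 0 0 0 0 87" --pt "0 -15 0 0 0 0 87" --pt "0 -15 0 0 0 0 87" --pt "0 -15 0 0 0 0 87"

```text
time: 6.3
position: [0.6101, 0.3091, 0.0794]
tool_rot: [-0.673, -0.217, -0.124, 0.696]
ft_force: [-1.2, 0.4, 0.1]
grip_width: 0.07
```

drive_tool --pt "0 10 0 0 0 0 87" --pt "0 18 0 0 0 0 87" --pt "0 24 0 0 0 0 87" --pt "0 28 0 0 0 0 87" --pt "0 31 0 0 0 0 87" --pt "0 31 0 0 0 0 87"

```text
time: 6.9
position: [0.6245, 0.311, 0.0516]
tool_rot: [-0.673, -0.217, -0.124, 0.696]
ft_force: [-0.1, 0.3, -0.5]
grip_width: 0.0864
```

drive_tool --pt "0 3 0 0 0 0 87" --pt "0 5 0 0 0 0 87" --pt "0 6 0 0 0 0 87" --pt "0 6 0 0 0 0 87"

```text
time: 7.3
position: [0.6274, 0.3115, 0.0469]
tool_rot: [-0.673, -0.217, -0.124, 0.696]
ft_force: [0.2, -0.8, -0.8]
grip_width: 0.0871
```

Run:
```python
from m import *
o=get_obs();M=R.from_quat(o['tool_rot']).as_matrix()
q=Rs.inv().apply(o['position']-np.array([ST[0],ST[1],0])); print('u',q[0]*c+(q[2]-.06)*s,'y',q[1],'n',-q[0]*s+(q[2]-.06)*c, o['ft_force'])
off=np.array((270,130)); im=camera('side')[130:205,270:370]; im=cv2.convertScaleAbs(cv2.resize(im,None,fx=8,fy=8,interpolation=cv2.INTER_CUBIC),alpha=1.4)
cv2.imwrite('pics/deep.png',im)
```

```text
u -0.0017783121051028056 y 0.0715731919892591 n -0.013901982413361139 [ 0.21025775 -0.79116861 -0.76559765]
```

View pics/deep.png

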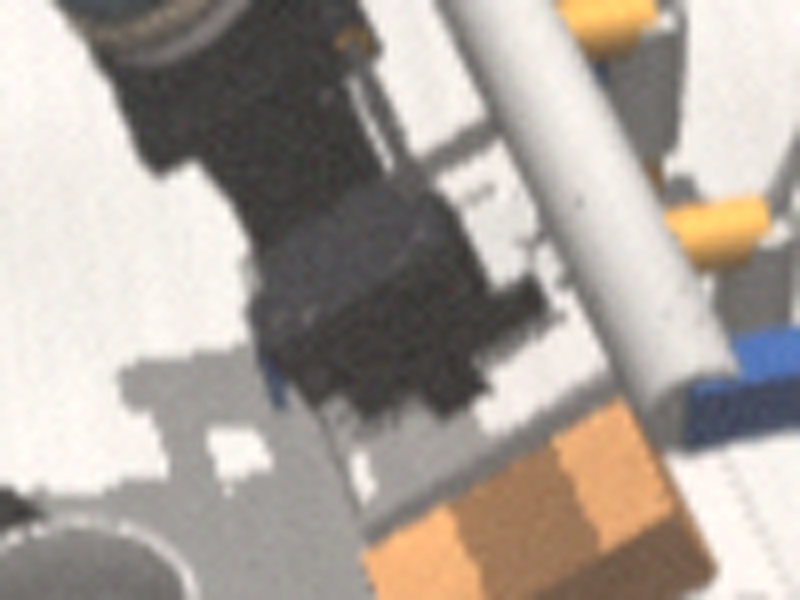

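The near finger now stands beside the pads' dark side, with its tip at display (455,408) close to the ledge surface. Closing.

drive_tool --pt "0 0 0 0 0 0 60" --pt "0 0 0 0 0 0 50" --pt "0 0 0 0 0 0 40" --pt "0 0 0 0 0 0 40" --pt "0 0 0 0 0 0 40" --pt "0 0 0 0 0 0 40" --pt "0 0 0 0 0 0 40" --newtons 35

```text
time: 8.05
position: [0.6272, 0.3116, 0.0469]
tool_rot: [-0.673, -0.217, -0.124, 0.696]
ft_force: [-0.4, 0.7, -0.6]
grip_width: 0.0493
```

drive_tool --pt "0 -5 0 0 0 0 40" --pt "0 -12 0 0 0 0 40" --pt "0 -22 0 0 0 0 40" --pt "0 -36 0 0 0 0 40" --pt "0 -52 0 0 0 0 40" --pt "0 -70 0 0 0 0 40" --pt "0 -88 0 0 0 0 40" --pt "0 -102 0 0 0 0 40" --pt "0 -110 0 0 0 0 40" --pt "0 -110 0 0 0 0 40"

```text
time: 9.05
position: [0.5759, 0.3047, 0.1455]
tool_rot: [-0.673, -0.218, -0.125, 0.696]
ft_force: [-0.5, -0.3, -5.3]
grip_width: 0.0491
```

Run:
```python
from m import *
# refined drawer1 estimate
U=(.609+.0,-.2695,-2.47)
Ru=R.from_euler('z',U[2],degrees=True)
o=get_obs();print(o['position'],o['ft_force'],o['grip_width'])
np.set_printoptions(precision=4,suppress=True)
d1f=(atz('side',(296,391.9),.018)+atz('top',(434.8,299.9),.018))/2;d1p=(atz('side',(282.7,387.9),.06)+atz('top',(435.3,313.7),.06))/2
d0f=(atz('side',(291.8,323.3),.018)+atz('top',(361.5,296.8),.018))/2
print(d1f,d1p,'yaw',np.degrees(np.arctan2(-(d0f-d1f)[0],(d0f-d1f)[1])),np.linalg.norm(d0f-d1f))
m=(atz('top',(479,222),.084)+atz('top',(332,217),.084))/2
st=tri((377.4,384.9),(432.5,236)); print('stored rel', Ru.inv().apply(st-d1f))
tgt=d1f+Ru.apply([.066,0,0]); tgt[2]=.25
print('target',tgt)
move(tgt,np.array([0,0,-1.]),Ru.apply([0,1,0]))
move(np.r_[o['position'][:2]+[-.06,-.05],.30],np.array([0,0,-1.]),zl)
```

```text
[0.5759176  0.30472065 0.1455445 ] [-0.48937771 -0.26613098 -5.27502469] 0.049066544027662994
[ 0.459  -0.3431  0.018 ] [ 0.4283 -0.3422  0.06  ] yaw -2.9678472505297204 0.1777482108105551
stored rel [ 0.1695  0.0019 -0.0023]
target [ 0.5249 -0.346   0.25  ]
shift [ -73.1 -157.3 -637.8] turn [-2.51 10.04 28.  ] |turn| 29.9
shift [  14.3 -167.4  -41.4] turn [ 0.01 -0.03 28.08] |turn| 28.1
```

drive_tool --pt "4 -40 -8 0 0 6 40" --pt "8 -80 -18 0 0 13 40" --pt "12 -125 -30 0 0 20 40" --pt "14 -167 -45 0 0 26 40" --pt "10 -170 -77 0 0 28 40" --pt "6 -172 -113 -0.3 1.2 28 40" --pt "2 -174 -149 -0.5 1.8 28 40" --pt "-2 -176 -185 -0.6 2.4 28 40" --pt "-6 -178 -221 -0.8 3 28 40" --pt "-10 -180 -257 -0.9 3.6 28 40" --newtons 45

```text
time: 10.05
position: [0.5188, 0.0356, 0.2978]
tool_rot: [0.707, 0.025, -0.025, -0.706]
ft_force: [0.4, 1.0, -6.1]
grip_width: 0.0493
```

```bash
cat >> m.py <<'E'
D1=np.array([.459,-.3431,.018]); Ru=R.from_euler('z',-2.6,degrees=True); dn=np.array([0,0,-1.]); zu=Ru.apply([0,1,0])
def dr(x,y,z): return D1*[1,1,0]+Ru.apply([x,y,z])
E
python3 - <<'E'
from m import *
o=get_obs();print(o['position'],o['ft_force'],o['grip_width']); move(dr(.066,0,.25),dn,zu)
E
```

```text
[0.51882975 0.03563404 0.29780224] [ 0.42162136  0.96810485 -6.13496918] 0.04928137786998061
shift [ -21.    48.2 -381.1] turn [0.07 6.66 0.04] |turn| 6.7
```

drive_tool --pt "-2 0 -45 0 1 0 40" --pt "-5 0 -90 0 2 0 40" --pt "-8 0 -135 0 3 0 40" --pt "-11 0 -180 0 4 0 40" --pt "-14 5 -225 0 5 0 40" --pt "-17 10 -270 0 5.5 0 40" --pt "-19 20 -315 0 6 0 40" --pt "-20 30 -350 0 6.6 0 40" --pt "-21 40 -374 0 6.6 0 40" --pt "-21 48 -381 0 6.6 0 40"

```text
time: 11.05
position: [0.5243, -0.3472, 0.2488]
tool_rot: [0.707, -0.017, 0.016, -0.706]
ft_force: [0.3, -0.0, -5.5]
grip_width: 0.0487
```

drive_tool --pt "0 0 0 0 0 0 40" --pt "0 0 0 0 0 0 40"

```text
time: 11.25
position: [0.5246, -0.3423, 0.2502]
tool_rot: [-0.706, 0.016, -0.015, 0.707]
ft_force: [-0.1, 0.5, -4.9]
grip_width: 0.0493
```

Run:
```python
from m import *
o=get_obs();print(o['position'],o['ft_force'],o['grip_width']); 
for z in(.1,.02):move(dr(.066,0,z),dn,zu)
a=cv2.resize(camera('side')[260:440,250:420],None,fx=3,fy=3,interpolation=cv2.INTER_CUBIC)
b=cv2.resize(camera('top')[200:330,320:500],None,fx=1.6,fy=1.6,interpolation=cv2.INTER_CUBIC)
im=np.zeros((540,800,3),np.uint8); im[:540,:510]=a; im[:208,510:798]=b; cv2.imwrite('pics/over.png',cv2.convertScaleAbs(im,alpha=1.3))
```

```text
[ 0.5245681  -0.34230003  0.25019464] [-0.13962867  0.47021361 -4.90874781] 0.04926715698538096
shift [  0.7 150.2  -4. ] turn [-0.09  0.15 -0.07] |turn| 0.2
shift [  0.8 230.2  -4.1] turn [-0.09  0.15 -0.07] |turn| 0.2
```

View pics/over.png

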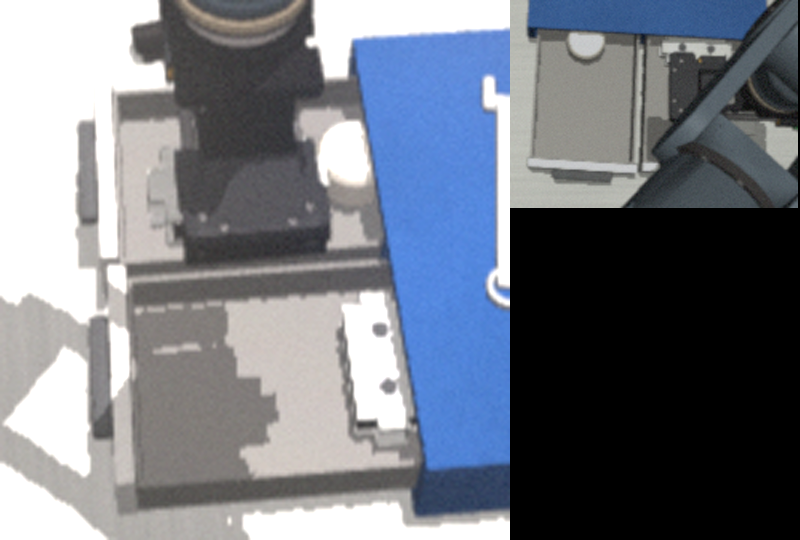

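The pads are held level over drawer1, with the front ear at display (155,195). The stored pads sit at the mouth, well clear. Lowering with the z correction.

drive_tool --pt "0 30 -3 0 0 0 40" --pt "0 65 -3 0 0 0 40" --pt "0 100 -3 0 0 0 40" --pt "0 135 -3 0 0 0 40" --pt "0 165 -3 0 0 0 40" --pt "0 190 -3 0 0 0 40" --pt "0 208 -3 0 0 0 40" --pt "0 220 -3 0 0 0 40" --pt "0 228 -3 0 0 0 40" --pt "0 228 -3 0 0 0 40"

```text
time: 12.35
position: [0.5246, -0.3467, 0.0225]
tool_rot: [0.707, -0.015, 0.015, -0.707]
ft_force: [-1.2, -0.2, -5.8]
grip_width: 0.0491
```

drive_tool --pt "0 3 0 0 0 0 40" --pt "0 6 0 0 0 0 40" --pt "0 9 0 0 0 0 40" --pt "0 12 0 0 0 0 40" --pt "0 12 0 0 0 0 40" --pt "0 12 0 0 0 0 40"

```text
time: 12.95
position: [0.5243, -0.3473, 0.0106]
tool_rot: [0.707, -0.016, 0.015, -0.707]
ft_force: [0.4, -0.5, -5.9]
grip_width: 0.0495
```

drive_tool --pt "0 2 0 0 0 0 40" --pt "0 4 0 0 0 0 40" --pt "0 6 0 0 0 0 40" --pt "0 6 0 0 0 0 40" --pt "0 6 0 0 0 0 40"

```text
time: 13.45
position: [0.5244, -0.3473, 0.0045]
tool_rot: [0.707, -0.016, 0.015, -0.707]
ft_force: [-0.5, -0.1, -5.2]
grip_width: 0.0489
```

drive_tool --pt "0 1 0 0 0 0 40" --pt "0 2 0 0 0 0 40" --pt "0 2 0 0 0 0 40" --pt "0 2 0 0 0 0 40"

```text
time: 13.85
position: [0.5249, -0.3475, 0.004]
tool_rot: [0.707, -0.015, 0.016, -0.706]
ft_force: [-1.6, 2.8, 6.6]
grip_width: 0.0488
```

It's down on the floor: the force went from -5 to +6.6 N. Releasing with a small opening, then going up.

drive_tool --pt "0 -1 0 0 0 0 50" --pt "0 -1 0 0 0 0 56" --pt "0 -1 0 0 0 0 64" --pt "0 -1 0 0 0 0 68" --pt "0 -1 0 0 0 0 68" --pt "0 -1 0 0 0 0 68"

```text
time: 14.45
position: [0.5244, -0.3474, 0.0036]
tool_rot: [0.707, -0.016, 0.015, -0.707]
ft_force: [0.3, 0.3, -0.4]
grip_width: 0.0676
```

drive_tool --pt "0 -10 0 0 0 0 68" --pt "0 -25 0 0 0 0 68" --pt "0 -50 0 0 0 0 68" --pt "0 -85 0 0 0 0 68" --pt "0 -120 0 0 0 0 40" --pt "0 -150 0 0 0 0 0" --pt "0 -170 0 0 0 0 0" --pt "0 -180 0 0 0 0 0" --pt "0 -180 0 0 0 0 0"

```text
time: 15.35
position: [0.5253, -0.348, 0.1862]
tool_rot: [0.708, -0.014, 0.017, -0.706]
ft_force: [-0.2, 0.2, -0.4]
grip_width: 0.0358
```

Run:
```python
from m import *
o=get_obs();print(o['position'],o['ft_force'],o['grip_width']); 
# in front of pull, then above; TCP such that real tip (TCP+27mm) is z~.045
for x,z in((-.085,.184),(-.085,.020)):move(dr(x,0,z),dn,zu)
```

```text
[ 0.52532845 -0.34795562  0.18623354] [-0.24227817  0.18073038 -0.38892807] 0.035831589320699596
shift [-151.5    1.7    2.1] turn [0.21 0.09 0.18] |turn| 0.3
shift [-152.   165.7    2.7] turn [0.21 0.09 0.18] |turn| 0.3
```

drive_tool --pt "-40 0 2 0 0 0 0" --pt "-80 0 2 0 0 0 0" --pt "-120 0 2 0 0 0 0" --pt "-145 10 2 0 0 0 0" --pt "-152 40 2 0 0 0 0" --pt "-152 80 2 0 0 0 0" --pt "-152 120 2 0 0 0 0" --pt "-152 150 2 0 0 0 0" --pt "-152 165 2 0 0 0 0" --pt "-152 165 2 0 0 0 0"

```text
time: 16.35
position: [0.3707, -0.3361, 0.0157]
tool_rot: [-0.705, 0.017, -0.014, 0.709]
ft_force: [-0.4, -0.6, -0.0]
grip_width: 0.0003
```

Run:
```python
from m import *
o=get_obs();print(o['position'],o['ft_force'],o['grip_width']); move(dr(-.0415,0,.02),dn,zu)
off=np.array((230,260)); im=cv2.resize(camera('side')[260:440,230:430],None,fx=4,fy=3.33,interpolation=cv2.INTER_CUBIC)
im=cv2.resize(camera('side')[280:440,230:430],None,fx=4,fy=4,interpolation=cv2.INTER_CUBIC)[:600]
cv2.imwrite('pics/placed.png',im)
```

```text
[ 0.37074805 -0.3361337   0.01568859] [-0.42430904 -0.60356448 -0.0478641 ] 0.00034427428118611816
shift [47.  -4.6 -3. ] turn [-0.32  0.07 -0.29] |turn| 0.4
```

View pics/placed.png

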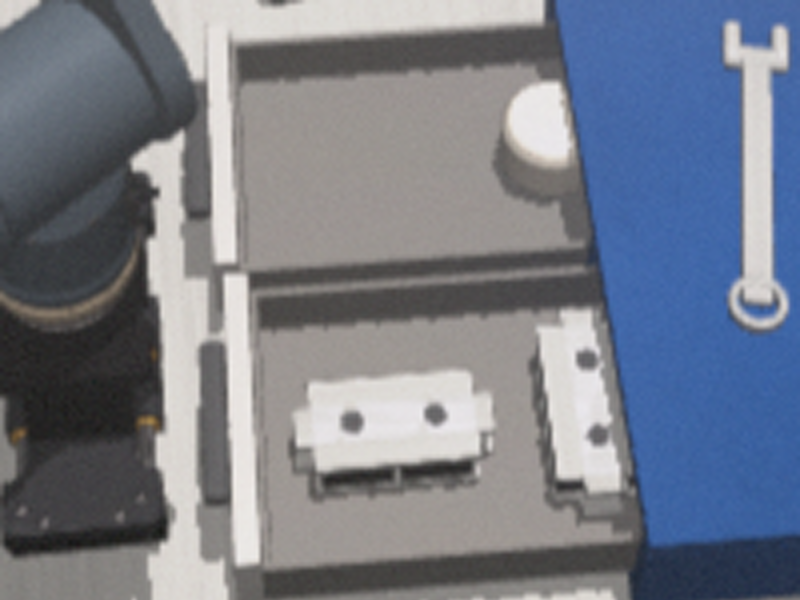

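Both pads lie flat in drawer1 with a gap between them, and the filter is untouched. Pushing the drawer shut gently.

drive_tool --pt "15 -4 -2 0 0 0 0" --pt "30 -4 -3 0 0 0 0" --pt "38 -4 -3 0 0 0 0" --pt "42 -4 -3 0 0 0 0" --pt "46 -4 -3 0 0 0 0" --pt "50 -4 -3 0 0 0 0" --pt "55 -4 -3 0 0 0 0" --pt "61 -4 -3 0 0 0 0" --pt "68 -4 -3 0 0 0 0" --pt "76 -4 -3 0 0 0 0"

```text
time: 17.45
position: [0.4489, -0.3451, 0.0226]
tool_rot: [0.707, -0.016, 0.015, -0.707]
ft_force: [-2.3, -1.2, 0.1]
grip_width: 0.0004
```

drive_tool --pt "9 0 0 0 0 0 0" --pt "18 0 0 0 0 0 0" --pt "27 0 0 0 0 0 0" --pt "36 0 0 0 0 0 0" --pt "45 0 0 0 0 0 0" --pt "54 0 0 0 0 0 0" --pt "63 0 0 0 0 0 0" --pt "72 0 0 0 0 0 0" --pt "81 0 0 0 0 0 0" --pt "90 0 0 0 0 0 0"

```text
time: 18.45
position: [0.539, -0.3489, 0.0226]
tool_rot: [0.707, -0.016, 0.015, -0.707]
ft_force: [-1.3, -1.0, 0.2]
grip_width: 0.0006
```

Run:
```python
from m import *
o=get_obs();print(o['position'],o['ft_force'],o['grip_width']); move(dr(-.0415+.195,0,.02),dn,zu)
camera('side')
for t in('drawer1_pull','drawer1_floor','drawer0_pull'): print(t,mark_of('side',t))
for r in mark_of('side','drawer1_pull')[:2]: print(atz('side',r['location'],.06))
```

```text
[ 0.53902441 -0.34886745  0.02260592] [-1.29114217 -1.04001164  0.19448621] 0.0005649577081119571
shift [73.3  2.6  2. ] turn [ 0.03  0.08 -0.02] |turn| 0.1
drawer1_pull []
drawer1_floor [{'location': [354.2, 391.0], 'conf': 0.65}]
drawer0_pull [{'location': [276.4, 318.0], 'conf': 0.87}, {'location': [331.1, 200.7], 'conf': 0.43}, {'location': [366.9, 319.3], 'conf': 0.22}]
```

Force of 1–2 N, so the drawer is moving freely. Continuing.

drive_tool --pt "9 0 0 0 0 0 0" --pt "18 0 0 0 0 0 0" --pt "27 0 0 0 0 0 0" --pt "36 0 0 0 0 0 0" --pt "44 0 0 0 0 0 0" --pt "51 0 0 0 0 0 0" --pt "57 0 0 0 0 0 0" --pt "62 0 0 0 0 0 0" --pt "65 0 0 0 0 0 0" --pt "67 0 0 0 0 0 0"

```text
time: 19.7
position: [0.6039, -0.3519, 0.0228]
tool_rot: [0.707, -0.017, 0.014, -0.707]
ft_force: [-7.2, -1.5, 3.3]
grip_width: 0.0007
```

drive_tool --pt "2 0 0 0 0 0 0" --pt "4 0 0 0 0 0 0" --pt "6 0 0 0 0 0 0" --pt "6 0 0 0 0 0 0"

```text
time: 20.1
position: [0.6037, -0.3517, 0.0228]
tool_rot: [-0.706, 0.021, -0.01, 0.708]
ft_force: [-16.8, -1.8, 8.5]
grip_width: 0.0001
```

The force rises to 17 N with no further motion, at the position expected for fully shut. Backing off, lifting and checking.

drive_tool --pt "-10 0 0 0 0 0 0" --pt "-30 0 0 0 0 0 0" --pt "-50 -5 0 0 0 0 0" --pt "-70 -30 0 0 0 0 0" --pt "-90 -70 0 0 0 0 0" --pt "-105 -110 0 0 0 0 0" --pt "-120 -150 0 0 0 0 0" --pt "-130 -190 0 0 0 0 0" --pt "-130 -220 0 0 0 0 0" --pt "-130 -220 0 0 0 0 0"

```text
time: 21.1
position: [0.4845, -0.3487, 0.2488]
tool_rot: [0.71, -0.012, 0.019, -0.704]
ft_force: [0.1, -0.7, -0.6]
grip_width: 0.0003
```

Run:
```python
from m import *
o=get_obs();print(o['position'],o['ft_force'],o['joint_velocities'])
im=camera('side')
for t in('drawer1_pull','drawer0_pull','oil_filter','jug','funnel','torch','carton','pads_stored'):
    r=mark_of('side',t); print(t,[(np.round(a['location'],1),round(a['conf'],2)) for a in r[:3]])
    if 'drawer1' in t:
        for a in r[:2]: print(Ru.inv().apply(atz('side',a['location'],.06)-dr(0,0,.0)))
cv2.imwrite('pics/final.png',im)
```

```text
[ 0.4845182  -0.3487113   0.24875868] [ 0.14745546 -0.70131839 -0.55024992] [ 0.00280675  0.06080612  0.0720072  -0.00241013 -0.04069437  0.00019104]
drawer1_pull [(array([339.9, 208.8]), 0.64), (array([369.4, 380.6]), 0.58)]
[0.15393373 0.50581186 0.06      ]
[ 0.15291508 -0.00666649  0.06      ]
drawer0_pull [(array([274.9, 315.6]), 0.81), (array([317.2, 271.7]), 0.51)]
oil_filter [(array([368.8, 317.8]), 0.94)]
jug [(array([417.9, 323.9]), 0.59)]
funnel [(array([259.4, 205.1]), 0.5)]
torch [(array([320.1, 271.8]), 0.63), (array([334.2, 133.9]), 0.5)]
carton [(array([342.2, 205.3]), 0.72)]
pads_stored [(array([267.9, 478.7]), 0.85), (array([360.5, 476.9]), 0.58)]
```

View pics/final.png

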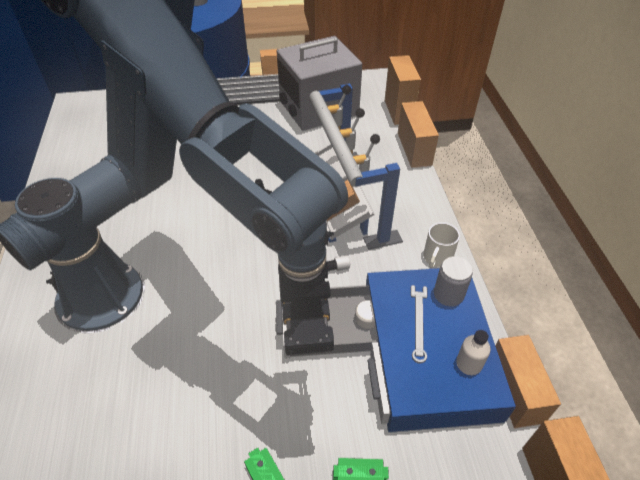

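drive_tool --pt "0 0 0 0 0 0 0" --pt "0 0 0 0 0 0 0" --pt "0 0 0 0 0 0 0"

```text
time: 21.85
position: [0.4815, -0.3463, 0.2425]
tool_rot: [0.707, -0.016, 0.015, -0.707]
ft_force: [-0.0, -0.6, 0.9]
grip_width: 0.0001
```

```bash
python3 -c "
from rig import *
print(hand_in())"
```

```text
the job is handed in; nothing more can be done
None
```

The loose pads are lying flat in the right drawer with the stored pads. That drawer is pushed shut, and the job was handed in at about 22 s. No verdict is reported.

**Grasp:** The first close missed. The camera overlays showed the real fingertips about 27 mm behind the reported tool point. I opened, went deeper and gripped at 49 mm, against the 50 mm pad width.

**Placing:** I set the pads down under force feedback, and contact showed as a change from −5 to +6.6 N. A picture after release showed both pairs flat, with a gap between them.

**Shutting:** The drawer slid at 1–2 N, then stopped dead at 17 N after about 185 mm of travel. In the last picture its front looks flush with the housing. My estimate of where it should stop was only good to about 7 mm, so I rely on the hard stop and the picture for the 6 mm limit.

**Other things:**
- **Left drawer, filter, carton and torch:** the last network readings put these within a few pixels of where they started.
- **Funnel:** it read about 5 px off at low confidence, partly hidden by the arm.
- **Jug:** it was hidden behind the arm. The network's reading landed on the wrench, so I could not confirm the jug at the end.
- **Wrench:** it looks unmoved in the last picture.

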